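# Load a bottle into a sprung feed track

## Task

Load the larger of the two small amber bottles near the front of the bench into the sloping feeder: pull its sprung follower up the track until it stays back by itself, then stand the bottle, cap up, in the track in front of it. Push the follower off its hold-back so that its spring closes it and clamps the bottle square on the track floor against the front stop; leave the smaller bottle and the metal objective beside them standing where they are.

Things in the scene. Friction and masses are not known exactly. Their poses are not given: they have to be found in the camera images.
- track: Aluminium feed track sloping 30 deg, fixed. Origin: floor centre line at the front stop's inner face (low end). x up the slope, y across, z square to the floor (leans 30 deg to the low end). Inside width 38 mm; side walls with flared lips, 16 mm above floor, out to 26 mm from centre line. Front stop: x -6..0, 46 wide, 40 high. Rear plate: x 128..134, 26 high (mm).
- stand: Grey stand that carries the track, fixed to the bench: base plate 170x85x8 mm with four legs under the track. Origin: centre of its underside; x points, level, the way the track climbs. The bottle is never handled on it, only in the track. The track climbs to the robot's right, give or take 20 degrees.
- follower (a joint): How far (m) the follower is pulled up the track: 0 closed, 0.060 back stop, about 0.018 closed on the bottle. Its spring pushes it closed with 3 to 5 N (plus about 2 N drag at 0.1 m/s) up to the dead point at 0.050; past that it snaps to the back stop and stays there. A push of 2 to 3 N down the track frees it; let go below 0.045, it closes by itself within a second.
- follower_face (a point): Centre of the lower edge of the follower's front face, the face that presses on the bottle: at track x = 12 mm + joint value, on the track floor. The follower is a grey block 20 mm long (up the track from here), 34 mm wide, 38 mm high, and carries the knob.
- knob (a point): Grip point of the follower's round black knob, on the knob's axis (parallel to the track's z), 55 mm above the track floor. The knob is 22 mm in diameter, spans 42 to 68 mm above the floor, and travels with the follower: track x = 22 mm when closed, 82 mm when fully back.
- dye_bottle: The bottle to load: the larger small amber bottle, round, 30 mm in diameter, 66 mm tall with a white ribbed cap, 40 to 85 g; straight-sided to about 40 mm height. Stands upright on the bench left of the feeder (like bottles at the back of the bench do not matter). Origin: centre of its underside, z towards the cap.
- oil_bottle: The smaller amber bottle, round, 26 mm in diameter, 58 mm tall, black cap. To be left standing. Origin: centre of its underside.
- spare_objective: Spare microscope objective, grey metal, 25 mm in diameter, 40 mm tall. To be left standing. Origin: centre of its underside.
There are look-alikes about, which are no part of the job. Leave any green look-alike of the dye_bottle alone.

How it is judged:
By the outcome, as a careful person would: the job done as asked, in the order asked, and still so for the second after the job is handed in, with the robot touching nothing.
It also fails if it takes over 61 s, if anything falls off the work surface, if the arm or the gripper's body presses on something with over 40 N, if the wrist force passes 120 N, or if a joint passes its speed limit or range.

## Robot

A 6-joint arm with a two-finger parallel gripper is mounted at the origin on a cart in front of the work surface, level with it; the furniture and walls round the work are solid. World frame = base frame: x ahead of the robot, y to its left, z up, the work surface at z = 0. Lengths are in m, angles in degrees, forces in N, time in s.
With the tool pointing down it reaches from about 0.3 to 0.75 m from the base axis. Payload 8.5 kg.
Tool frame: the origin (TCP) lies midway between the tips of the shut fingers; the grasp point (between the pads) lies 19 mm behind it (env.hold_point_z is the distance from the TCP to the grasp point, in m); z points along the fingers, y is the line along which they close (so a half turn about z gives the same grasp; the last joint's range is limited). The gripper opens to 85 mm and grips with 20 to 120 N. Pads are 22 mm wide; open, the fingers measure 114 mm over their backs; the gripper's body (76 mm by 85 mm) begins 54 mm behind the grasp point. The pads swing forward as they close: fully open they stand 13 mm farther back than shut.
Start: joints at [59.055, 21.807, 74.336, -0, 83.858, -12.336], TCP at [0.176, 0.521, 0.231] pointing down, gripper open.
Joint ranges: [-178.18, 178.18], [-50.72, 133.34], [12.68, 142.11], [-81.47, 261.47], [9.98, 163.14], [-165.26, 165.26]. Speed limits (degrees/s): [136.94, 136.94, 180, 180, 180, 180].

## Interface

Orientations are given as a 3x3 rotation matrix whose columns are the frame's x, y, z axes.
In Python, from rig import observe, get_image, camera_info, env gives the robot as it stands.
- The arm moves only by the tool drive_tool, never from a script. Its arguments are lists of equal length, an entry for each row: "offset": the shift along the tool's x, y, z in units of 40 mm (1.0 is 40 mm), a list of three; "turn": the turn, a rotation vector about the tool's x, y, z in units of 6 degrees (1.0 is 6 degrees), a list of three; "hand": the opening, from 0 (shut) to 1 (fully open). A call has exactly 10 rows; each row shifts and turns the commanded pose from where the row before left it, along the tool's axes as they then stand; what a row does not reach is not made up. A row lasts 1/8 s, in which the tool goes at most 62.5 mm and 10.7 degrees, less where a joint would pass 70% of its speed; a pose out of reach is approached as far as the arm can. A call is refused whole if a number of a shift passes 1 or a number of a turn 1, either way. A call with a gripper value outside its range is refused whole. The fingers move at their own pace and stop on an object; "newtons" is the grip in N (left out, the last holds). Time passes only in rows, so rows that do not move let the fingers close, or fill a call up. It gives the time, the measured TCP pose, the force, the opening and the grip force at its end, in the units of the state.
- observe(): the state, without advancing time (a new reading comes with each control period).
- get_image(name): name is "side" or "top"; returns the picture (480x640x3 uint8, blue, green, red); there is no depth.
- camera_info(name): a dict with "fx", "fy", "cx", "cy" (pixels), "world_to_cam" (4x4, takes a point from world to camera coordinates). Camera axes: x right, y down, z forward; pixel columns grow to the right and rows downward; lengths in m; the calibration is good to about 2 mm. A picture is of the moment at which its call begins. camera_info takes no time and is no camera call.
- env.close_job(): hands the job in; it is judged then, once.
The state is a dict: "time_s": time; "q": joint angles; "qvel": joint speeds; "joint_efforts": joint torques, N m; "position": TCP position; "tool_rot": TCP orientation; "ft_force": force on the tool from outside, world axes, zero at the start; "wrist_torque": the same for the moment, N m; "grip_width": finger opening in m; "gripper_force": force on a finger pad.
Only numpy, scipy, OpenCV 4.12 (cv2) and the standard library are available. Lean on these libraries where they do the work, as an engineer would, in place of code of your own. Each camera call takes 0.05 s, during which the arm holds its last target. There are 200 camera calls.

## Working session

There is one attempt and no reset: what is moved stays moved. The work goes in short steps, Python scripts to look and compute and a tool call to move; the robot and the scene stay as the last step left them, time stands still between calls to the robot, and variables do not carry over. Pictures are saved under pics/ and viewed, at most 10 in all, crops included, and the job is handed in when it is done.

Besides the shell and the picture viewer there is one more tool, called as name(argument=value, ...), one argument or row to a line, values as JSON. drive_tool: Moves the arm, as the interface text tells. Its arguments: {"type":"object","properties":{"offset":{"type":"array"},"turn":{"type":"array"},"hand":{"type":"array"},"newtons":{"type":"number"}},"required":["offset","turn","hand"]}

```bash
ls; mkdir -p pics
python3 - <<'E'
from rig import *
import cv2
s=observe();print(s)
for n in("side","top"):
    im=get_image(n);cv2.imwrite(f"pics/{n}0.png",im);print(n,camera_info(n))
E
```

```text
pics
{'time_s': 0.0, 'q': array([ 5.90543546e+01,  2.18419816e+01,  7.43845486e+01,  4.67651019e-04,
        8.38576401e+01, -1.23365490e+01]), 'qvel': array([ 0.07161306, -0.04114611,  0.03983116,  0.02937184, -0.0650558 ,
        0.02086929]), 'joint_efforts': array([ 3.25719911e-04, -4.48463202e+01, -2.31279230e+01, -2.92647574e-04,
        4.84690361e-03, -1.84289512e-06]), 'position': array([0.17536643, 0.52099031, 0.23070369]), 'tool_rot': array([[-9.47717356e-01,  3.19110061e-01, -7.62381198e-04],
       [ 3.19110810e-01,  9.47716579e-01, -1.25576479e-03],
       [ 3.21794120e-04, -1.43339417e-03, -9.99998921e-01]]), 'ft_force': array([ 0.36130265, -0.63993847,  0.28476186]), 'wrist_torque': array([-0.00065227,  0.0139791 ,  0.04501942]), 'gripper_force': 0.0, 'grip_width': 0.08573361608742601}
side {'fx': 531.897851545475, 'fy': 531.897851545475, 'cx': 313.3565038019093, 'cy': 244.66909414581002, 'world_to_cam': array([[-0.7923807 ,  0.60982646,  0.01563653,  0.25763129],
       [ 0.39621093,  0.53397021, -0.74692216, -0.31123414],
       [-0.46384234, -0.58565135, -0.6647276 ,  1.33159863],
       [ 0.        ,  0.        ,  0.        ,  1.        ]])}
top {'fx': 542.0889411728566, 'fy': 542.0889411728566, 'cx': 322.01927790346133, 'cy': 247.3171299934528, 'world_to_cam': array([[ 0.01580171, -0.99984874,  0.00726667,  0.28320417],
       [-0.98137897, -0.0169004 , -0.19133658,  0.5719058 ],
       [ 0.19143045, -0.00410791, -0.98149758,  0.82494798],
       [ 0.        ,  0.        ,  0.        ,  1.        ]])}
```

View pics/side0.png

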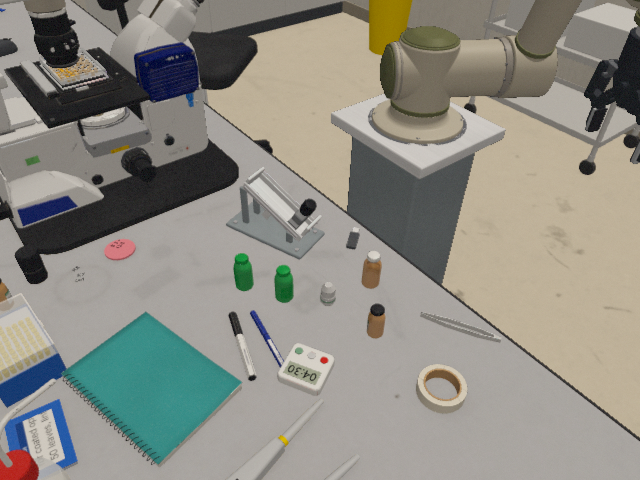

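View pics/top0.png

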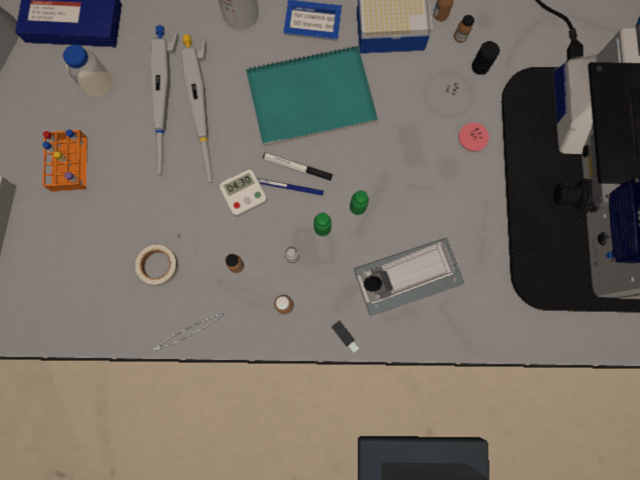

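The side view shows a white-capped amber bottle at (372,270), which is (284,303) in the top view. A black-capped amber one is at (376,320), top (234,263). The objective is at (328,292), and two green look-alikes are at (243,272) and (284,284). The feeder is at (275,220), top (408,276), with its knob at (308,207), top (374,284). The white-capped amber bottle fits the dye_bottle description. Next I'll confirm it in a crop and measure.

```bash
cat > h.py <<'E'
import numpy as np,cv2
from rig import *
def ray(n,u,v):
    c=camera_info(n);M=np.array(c["world_to_cam"]);R=M[:3,:3]
    return -R.T@M[:3,3], R.T@np.array([(u-c["cx"])/c["fx"],(v-c["cy"])/c["fy"],1])
def plane(n,u,v,z):
    o,d=ray(n,u,v);return o+d*(z-o[2])/d[2]
def two(a,b):
    (o,d),(p,e)=ray("top",*a),ray("side",*b)
    t,s=np.linalg.lstsq(np.c_[d,-e],p-o,rcond=None)[0]
    return (o+t*d+p+s*e)/2,np.linalg.norm(o+t*d-p-s*e)
def proj(n,P):
    c=camera_info(n);q=np.array(c["world_to_cam"])@np.r_[P,1]
    return np.array([c["fx"]*q[0]/q[2]+c["cx"],c["fy"]*q[1]/q[2]+c["cy"]])
def blob(im,x,y,w,h,f):
    r=im[y:y+h,x:x+w].astype(int);m=f(r[...,0],r[...,1],r[...,2]).astype(np.uint8)
    n,l,st,c=cv2.connectedComponentsWithStats(m);k=1+np.argmax(st[1:,4])
    return c[k]+[x,y],st[k]+[x,y,0,0,0],l==k
E
python3 - <<'E'
from h import *
np.set_printoptions(precision=4,suppress=True)
t=cv2.imread("pics/top0.png");s=cv2.imread("pics/side0.png")
wh=lambda b,g,r:(b>170)&(r>170)
bk=lambda b,g,r:(r<60)&(g<60)&(b<60)
wt=blob(t,268,288,34,32,wh);ws=blob(s,355,245,36,30,wh);print("cap",wt[:2],ws[:2],two(wt[0],ws[0]),plane("top",*wt[0],.066))
kt=blob(t,358,270,30,28,bk);ks=blob(s,296,195,26,26,bk);print("knob",kt[:2],ks[:2],two(kt[0],ks[0]))
ot=blob(t,222,250,26,26,bk);os_=blob(s,364,300,24,22,bk);print("oil",two(ot[0],os_[0]),plane("top",*ot[0],.058))
print("obj",plane("top",292,254,.04))
r=t[225:325,340:480];print("plate px",t[305,385],t[270,362],t[300,345],t[262,455])
a=cv2.resize(t[225:330,260:475],None,fx=3.7,fy=3.7,interpolation=2)[:300,:]
a=cv2.resize(t[228:328,265:475],(630,300),interpolation=2);b=cv2.resize(s[160:300,220:400],(386,300),interpolation=2)
c=np.zeros((600,640,3),np.uint8);c[:300,:630]=a;c[300:,:386]=b;cv2.imwrite("pics/crop1.png",c)
E
```

```text
cap (array([282.    , 305.4318]), array([278, 303,   9,   6,  44])) (array([373.5128, 254.4231]), array([368, 251,  12,   8,  78])) (array([0.4724, 0.3526, 0.0645]), np.float64(0.0035434003000890035)) [0.4711 0.3538 0.066 ]
knob (array([372.5177, 283.3053]), array([364, 276,  18,  16, 226])) (array([307.3915, 207.2698]), array([300, 200,  16,  16, 189])) (array([0.5051, 0.2145, 0.0904]), np.float64(0.00028245507978528854))
oil (array([0.5443, 0.4377, 0.0557]), np.float64(0.0004943069225489074)) [0.5437 0.4375 0.058 ]
obj [0.5579 0.3417 0.04  ]
plate px [105 108 103] [106 110 111] [113 121 127] [95 98 97]
```

View pics/crop1.png

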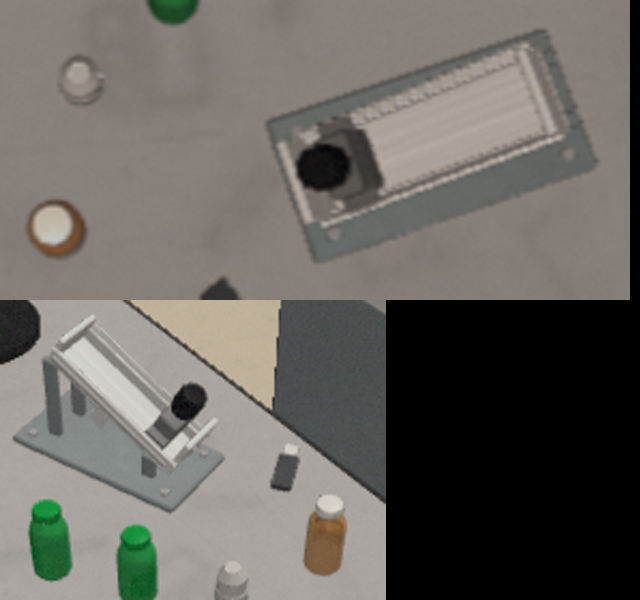

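The crop confirms it: the amber bottle with the white ribbed cap is at (282.7,303.5) in the top view, and the follower is closed at the low end. Next I'll compute the track frame from the plate corners and the knob.

```bash
cat >> h.py <<'E'
from scipy.spatial.transform import Rotation as Ro
def track():
    th,O=np.load("track.npy",allow_pickle=True)
    c,s=np.cos(th),np.sin(th);q=3**.5/2
    x=np.array([c*q,s*q,.5]);z=np.array([-c/2,-s/2,q]);y=np.cross(z,x)
    return np.array(O,float),np.c_[x,y,z]
def go(R,p,s=None):
    "turn first (tool axes, 6deg units), then offset (40 mm units) in target axes"
    s=s or observe();Rn=s["tool_rot"]
    print("turn",np.round(Ro.from_matrix(Rn.T@R).as_rotvec(degrees=True)/6,2),"offset",np.round(R.T@(p-s["position"])/.04,2),"p",np.round(p,4))
E
python3 - <<'E'
from h import *
np.set_printoptions(precision=4,suppress=True)
c=[plane("top",265+u/3,228+v/3,.008)[:2] for u,v in((268,122),(546,32),(597,158),(318,262))]
print(np.array(c),np.mean(c,0))
a,b=c[1]-c[0],c[2]-c[3];print([np.linalg.norm(k) for k in(a,b,c[3]-c[0])])
th=np.arctan2(*(a+b)[::-1]);print("th",np.degrees(th))
K=np.array([.5051,.2145,.0904]);np.save("track.npy",np.array([th,[0,0,0]],dtype=object))
_,T=track();O=K-T@[.022,0,.055];np.save("track.npy",np.array([th,list(O)],dtype=object))
print("O",O);print(T)
for P in((-.006,.023,.04),(-.006,-.023,.04),(.134,.019,.026),(.134,-.019,.026),(.022,0,.068)):
    p=O+T@np.array(P);t=proj("top",p);s=proj("side",p);print(P,(t-[265,228])*3,(s-[220,160])*386/180+[0,300])
B=plane("top",282.7,303.4,.066);print("bottle",B)
for z in(0,.066): print(proj("side",[B[0],B[1],z]))
s=observe()
R=np.c_[T[:,0],-T[:,1],-T[:,2]]
go(R,O+T@[.022,0,.10]);go(np.c_[-R[:,0],-R[:,1],R[:,2]],O+T@[.022,0,.10])
E
```

```text
[[0.5402 0.237 ]
 [0.595  0.0781]
 [0.5228 0.0514]
 [0.4619 0.2089]] [0.53   0.1438]
[np.float64(0.16808925852675427), np.float64(0.16884951845462712), np.float64(0.08319008169273155)]
th -69.91963974201019
O [0.508  0.2066 0.0318]
[[ 0.2973  0.9392 -0.1717]
 [-0.8134  0.3433  0.4696]
 [ 0.5     0.      0.866 ]]
(-0.006, 0.023, 0.04) [272.6322 141.9549] [188.9558 450.1294]
(-0.006, -0.023, 0.04) [302.4051 224.0828] [219.2356 420.0289]
(0.134, 0.019, 0.026) [524.5053  49.8668] [ 58.94   336.4685]
(0.134, -0.019, 0.026) [552.6575 120.907 ] [ 87.0361 314.7466]
(0.022, 0, 0.068) [312.4074 167.4003] [194.237  392.8475]
bottle [0.4743 0.3528 0.066 ]
[370.377  282.9215]
[373.9196 254.4199]
turn [  5.58   2.67 -20.86] offset [ 6.93 -5.11  6.93] p [0.4974 0.2356 0.1294]
turn [ 2.22 -4.66  8.35] offset [-6.93  5.11  6.93] p [0.4974 0.2356 0.1294]
```

drive_tool(
  offset=[
    [0, 0, 0],
    [0, 0, 0],
    [0, 0, 0],
    [0, 0, 0],
    [0, 0, 0],
    [0, 0, 0],
    [0, 0, 0],
    [0, 0, 0],
    [0, 0, 0],
    [0, 0, 0],
  ],
  turn=[
    [0.25, -0.52, 0.93],
    [0.25, -0.52, 0.93],
    [0.25, -0.52, 0.93],
    [0.25, -0.52, 0.93],
    [0.25, -0.52, 0.93],
    [0.25, -0.52, 0.93],
    [0.25, -0.52, 0.93],
    [0.25, -0.52, 0.93],
    [0.22, -0.5, 0.91],
    [0, 0, 0],
  ],
  hand=[0.7, 0.7, 0.7, 0.7, 0.7, 0.7, 0.7, 0.7, 0.7, 0.7],
)

```text
time_s: 1.35
position: [0.1754, 0.5215, 0.2303]
tool_rot: [[-0.299, 0.938, 0.173], [0.812, 0.345, -0.47], [-0.501, 0.0, -0.865]]
ft_force: [0.3, -0.2, 0.5]
grip_width: 0.0593
gripper_force: 0.0
```

drive_tool(
  offset=[
    [-0.77, 0.57, 0.75],
    [-0.77, 0.57, 0.75],
    [-0.77, 0.57, 0.75],
    [-0.77, 0.57, 0.75],
    [-0.77, 0.57, 0.75],
    [-0.77, 0.57, 0.75],
    [-0.77, 0.57, 0.75],
    [-0.77, 0.57, 0.75],
    [-0.77, 0.55, 0.75],
    [0, 0, 0],
  ],
  turn=[
    [0, 0, 0],
    [0, 0, 0],
    [0, 0, 0],
    [0, 0, 0],
    [0, 0, 0],
    [0, 0, 0],
    [0, 0, 0],
    [0, 0, 0],
    [0, 0, 0],
    [0, 0, 0],
  ],
  hand=[0.6, 0.6, 0.6, 0.6, 0.6, 0.6, 0.6, 0.6, 0.6, 0.6],
)

```text
time_s: 2.6
position: [0.4979, 0.2373, 0.136]
tool_rot: [[-0.296, 0.94, 0.172], [0.814, 0.342, -0.469], [-0.5, 0.001, -0.866]]
ft_force: [0.4, 1.0, 0.6]
grip_width: 0.0513
gripper_force: 0.0
```

Run:
```python
from h import *
s=observe();O,T=track();R=np.c_[-T[:,0],T[:,1],-T[:,2]]
print(s["time_s"],s["q"],s["position"],s["grip_width"])
print("tip in track mm",T.T@(s["position"]-O)*1e3)
go(R,O+T@[.022,0,.043])
a=get_image("top");b=get_image("side")
c=np.zeros((600,800,3),np.uint8);c[:300,:630]=cv2.resize(a[228:328,265:475],(630,300),interpolation=2);c[300:,:500]=cv2.resize(b[150:270,220:420],(500,300),interpolation=2);cv2.imwrite("pics/c2.png",c)
```

```text
2.6 [ 26.55801984  31.52327364  80.8734022  -31.13513996  73.85496576
  17.07714077] [0.49790715 0.23725985 0.13602141] 0.051303114767255055
tip in track mm [ 24.15954746   1.05870554 106.43224921]
turn [ 0.   -0.   -0.01] offset [ 0.05 -0.03  1.59] p [0.5072 0.2089 0.08  ]
```

View pics/c2.png

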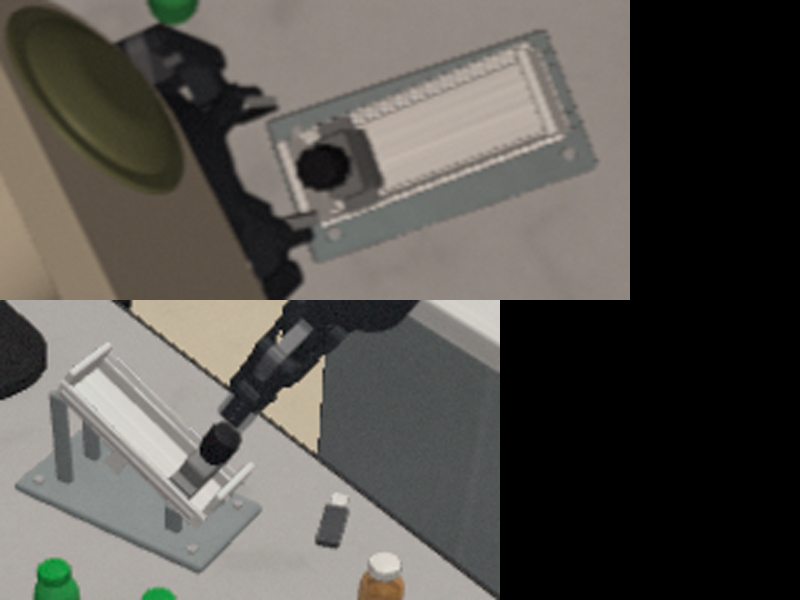

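The fingers straddle the track in line with the knob at (323,167) in the crop, so I'll descend and grip.

drive_tool(
  offset=[
    [0.05, -0.03, 0.5],
    [0, 0, 0.5],
    [0, 0, 0.36],
    [0, 0, 0.3],
    [0, 0, 0],
    [0, 0, 0],
    [0, 0, 0],
    [0, 0, 0],
    [0, 0, 0],
    [0, 0, 0],
  ],
  turn=[
    [0, 0, 0],
    [0, 0, 0],
    [0, 0, 0],
    [0, 0, 0],
    [0, 0, 0],
    [0, 0, 0],
    [0, 0, 0],
    [0, 0, 0],
    [0, 0, 0],
    [0, 0, 0],
  ],
  hand=[0.6, 0.6, 0.6, 0.6, 0.6, 0, 0, 0, 0, 0],
  newtons=40,
)

```text
time_s: 3.95
position: [0.5054, 0.2096, 0.0788]
tool_rot: [[-0.297, 0.939, 0.172], [0.813, 0.344, -0.47], [-0.5, 0.0, -0.866]]
ft_force: [-7.8, 0.3, 6.9]
grip_width: 0.0203
gripper_force: 39.3
```

Run:
```python
from h import *
s=observe();O,T=track()
print(s["time_s"],s["position"],s["grip_width"],s["gripper_force"],s["ft_force"],s["wrist_torque"])
print("tip in track mm",T.T@(s["position"]-O)*1e3, "F track",T.T@s["ft_force"])
```

```text
3.95 [0.50536854 0.20959785 0.07882336] 0.020330855682880993 39.303133646026254 [-7.79429537  0.32269809  6.86319667] [-0.26562419  1.0175768  -0.58319193]
tip in track mm [20.2788426  -1.43087479 42.62615678] F track [ 0.85157188 -7.20970127  7.43328164]
```

drive_tool(
  offset=[
    [0, -0.06, -0.05],
    [-0.2, 0, 0],
    [-0.2, 0, 0],
    [-0.2, 0, 0],
    [-0.2, 0, 0],
    [-0.2, 0, 0],
    [-0.2, 0, 0],
    [-0.2, 0, 0],
    [-0.12, 0, 0],
    [0, 0, 0],
  ],
  turn=[
    [0, 0, 0],
    [0, 0, 0],
    [0, 0, 0],
    [0, 0, 0],
    [0, 0, 0],
    [0, 0, 0],
    [0, 0, 0],
    [0, 0, 0],
    [0, 0, 0],
    [0, 0, 0],
  ],
  hand=[0, 0, 0, 0, 0, 0, 0, 0, 0, 0],
)

```text
time_s: 5.2
position: [0.5224, 0.1605, 0.1091]
tool_rot: [[-0.298, 0.939, 0.174], [0.814, 0.345, -0.467], [-0.499, 0.002, -0.867]]
ft_force: [5.7, -0.5, -12.6]
grip_width: 0.0203
gripper_force: 41.7
```

Run:
```python
from h import *
s=observe();O,T=track()
print(s["grip_width"],"tip in track mm",T.T@(s["position"]-O)*1e3, "F track",T.T@s["ft_force"])
```

```text
0.020307978148738772 tip in track mm [80.37984644 -2.29297706 42.87865623] F track [ -4.24596595   5.17495368 -12.13137018]
```

drive_tool(
  offset=[
    [0.02, 0, 0.05],
    [0, 0, 0],
    [0, 0, 0],
    [0, 0, 0],
    [0, 0, 0],
    [0, 0, -0.6],
    [0, 0, -1],
    [0, 0, -1],
    [0, 0, 0],
    [0, 0, 0],
  ],
  turn=[
    [0, 0, 0],
    [0, 0, 0],
    [0, 0, 0],
    [0, 0, 0],
    [0, 0, 0],
    [0, 0, 0],
    [0, 0, 0],
    [0, 0, 0],
    [0, 0, 0],
    [0, 0, 0],
  ],
  hand=[0, 0.6, 0.6, 0.6, 0.6, 0.6, 0.6, 0.6, 0.6, 0.6],
)

```text
time_s: 6.45
position: [0.5038, 0.2084, 0.1974]
tool_rot: [[-0.298, 0.939, 0.173], [0.813, 0.344, -0.469], [-0.5, 0.001, -0.866]]
ft_force: [-0.2, 0.8, 0.3]
grip_width: 0.0513
gripper_force: 0.0
```

Run:
```python
from h import *
s=observe();O,T=track();th=np.load("track.npy",allow_pickle=True)[0]
O=O+T@[-.0017,-.002,0];np.save("track.npy",np.array([th,list(O)],dtype=object))
print(s["time_s"],s["grip_width"],s["position"],s["q"])
x=np.array([np.cos(th),np.sin(th),0]);y=T[:,1];R=np.c_[-x,y,[0,0,-1]]
go(R,np.array([.4735,.353,.12]))
a=get_image("top");b=get_image("side");bk=lambda b,g,r:(r<60)&(g<60)&(b<60)
ks=blob(b,270,165,36,40,bk);print(ks[:2], "knob pred",proj("side",O+T@[.0837,.002,.055]))
c=np.zeros((600,800,3),np.uint8);c[:300,:630]=cv2.resize(a[228:328,265:475],(630,300),interpolation=2);c[300:,:500]=cv2.resize(b[150:270,220:420],(500,300),interpolation=2);cv2.imwrite("pics/c3.png",c)
```

```text
6.45 0.05126374887075391 [0.50378464 0.20843626 0.19742746] [ 23.64281949  26.59143531  78.35639805 -30.60482954  78.78586623
  10.60777506]
turn [0.01 5.   0.01] offset [3.65 0.53 1.94] p [0.4735 0.353  0.12  ]
(array([282.32291667, 183.11458333]), array([275, 175,  16,  17, 192])) knob pred [281.97357943 183.14165423]
```

View pics/c3.png

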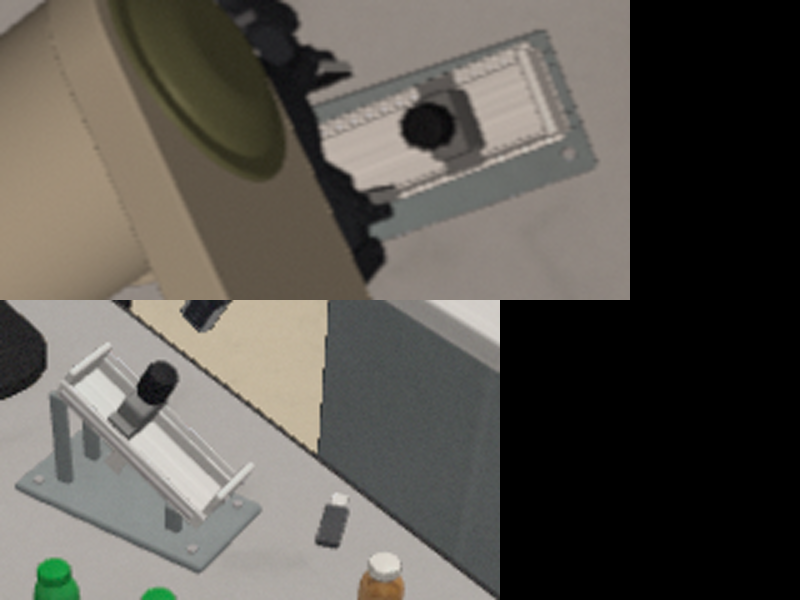

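The follower stays back by itself, with the knob at (428,126) in the top crop. Next is the bottle.

drive_tool(
  offset=[
    [0, 0, 0],
    [0, 0, 0],
    [0, 0, 0],
    [0, 0, 0],
    [0, 0, 0],
    [0.9, 0.12, 0.2],
    [0.9, 0.12, 0.4],
    [0.9, 0.12, 0.6],
    [0.95, 0.14, 0.6],
    [0, 0, 0],
  ],
  turn=[
    [0, 1, 0],
    [0, 1, 0],
    [0, 1, 0],
    [0, 1, 0],
    [0, 1, 0],
    [0, 0, 0],
    [0, 0, 0],
    [0, 0, 0],
    [0, 0, 0],
    [0, 0, 0],
  ],
  hand=[0.6, 0.6, 0.6, 0.6, 0.6, 0.6, 0.6, 0.6, 0.6, 0.6],
)

```text
time_s: 7.8
position: [0.4711, 0.3536, 0.1234]
tool_rot: [[-0.346, 0.938, -0.003], [0.938, 0.346, -0.002], [-0.001, -0.003, -1.0]]
ft_force: [0.3, -0.7, 0.6]
grip_width: 0.0514
gripper_force: 0.0
```

Run:
```python
from h import *
s=observe();O,T=track();th=np.load("track.npy",allow_pickle=True)[0]
print(s["time_s"],s["q"])
x=np.array([np.cos(th),np.sin(th),0]);y=T[:,1];R=np.c_[-x,y,[0,0,-1]]
go(R,np.array([.472,.3535,.018]))
a=get_image("top");b=get_image("side")
c=np.zeros((600,800,3),np.uint8);c[:300,:630]=cv2.resize(a[228:328,205:415],(630,300),interpolation=2);c[300:,:500]=cv2.resize(b[210:330,280:480],(500,300),interpolation=2);cv2.imwrite("pics/c4.png",c)
```

```text
7.8 [ 2.53935708e+01  3.11668708e+01  7.73002345e+01 -2.07319634e-02
  7.17204892e+01  5.13290993e+00]
turn [-0.03  0.01  0.03] offset [-0.01  0.02  2.63] p [0.472  0.3535 0.018 ]
```

View pics/c4.png

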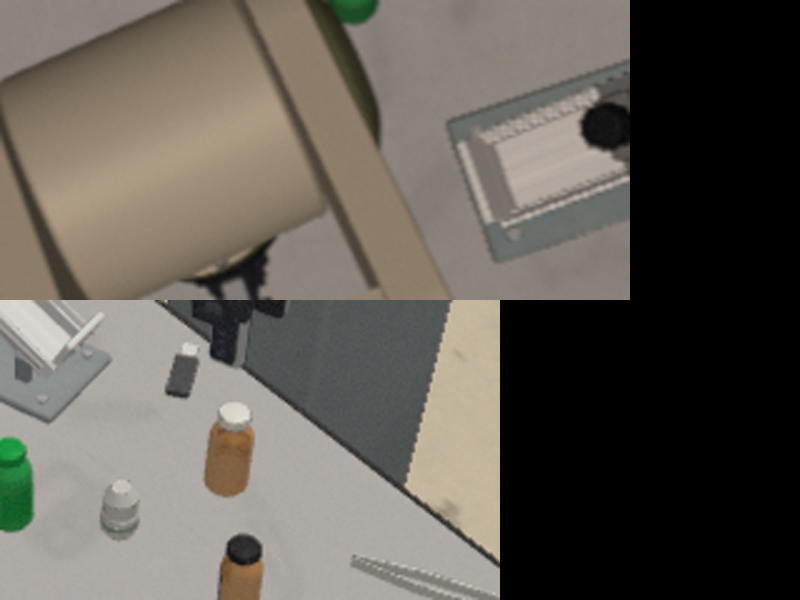

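The view shows the fingers above the white-capped amber bottle at (230,450) in the side crop, clear of the neighbours, so I'll descend and grip.

drive_tool(
  offset=[
    [0, 0.02, 0.6],
    [0, 0, 0.6],
    [0, 0, 0.6],
    [0, 0, 0.5],
    [0, 0, 0.33],
    [0, 0, 0],
    [0, 0, 0],
    [0, 0, 0],
    [0, 0, 0],
    [0, 0, 0],
  ],
  turn=[
    [0, 0, 0],
    [0, 0, 0],
    [0, 0, 0],
    [0, 0, 0],
    [0, 0, 0],
    [0, 0, 0],
    [0, 0, 0],
    [0, 0, 0],
    [0, 0, 0],
    [0, 0, 0],
  ],
  hand=[0.6, 0.6, 0.6, 0.6, 0.6, 0.6, 0, 0, 0, 0],
  newtons=25,
)

```text
time_s: 9.15
position: [0.4743, 0.3532, 0.0221]
tool_rot: [[-0.344, 0.939, 0.004], [0.939, 0.344, 0.001], [-0.0, 0.004, -1.0]]
ft_force: [-0.4, -1.7, 7.0]
grip_width: 0.0285
gripper_force: 25.1
```

drive_tool(
  offset=[
    [0, 0, 0],
    [0, 0, -0.5],
    [0, 0, -1],
    [0, 0, -1],
    [0, 0, -1],
    [0, 0, 0],
    [0, 0, 0],
    [0, 0, 0],
    [0, 0, 0],
    [0, 0, 0],
  ],
  turn=[
    [0, 0, 0],
    [0, 0, 0],
    [0, 0, 0],
    [0, 0, 0],
    [0, 0, 0],
    [0, -1, 0],
    [0, -1, 0],
    [0, -1, 0],
    [0, -1, 0],
    [0, -1, 0],
  ],
  hand=[0, 0, 0, 0, 0, 0, 0, 0, 0, 0],
)

```text
time_s: 10.4
position: [0.4732, 0.3532, 0.1612]
tool_rot: [[-0.297, 0.939, 0.175], [0.812, 0.345, -0.471], [-0.503, 0.002, -0.864]]
ft_force: [-0.3, 0.2, -0.8]
grip_width: 0.0287
gripper_force: 24.9
```

Run:
```python
from h import *
s=observe();O,T=track()
R=np.c_[-T[:,0],T[:,1],-T[:,2]]
print(s["time_s"],s["q"],s["position"],s["grip_width"],s["gripper_force"])
go(R,O+T@[.018,0,.085])
b=get_image("side");p=proj("side",s["position"]).astype(int);print(p)
x0,y0=max(p[0]-80,0),max(p[1]-60,0)
cv2.imwrite("pics/c5.png",cv2.resize(b[y0:y0+140,x0:x0+180],None,fx=4,fy=4,interpolation=2))
```

```text
10.4 [ 37.3532701   35.51701189  68.25320645 -28.81586374  86.37399255
  21.70435167] [0.47321478 0.35318092 0.16116108] 0.028670170273322415 24.946602238342166
turn [ 0.03  0.03 -0.  ] offset [-2.03 -0.49  2.55] p [0.4964 0.2325 0.1135]
[380 207]
```

View pics/c5.png

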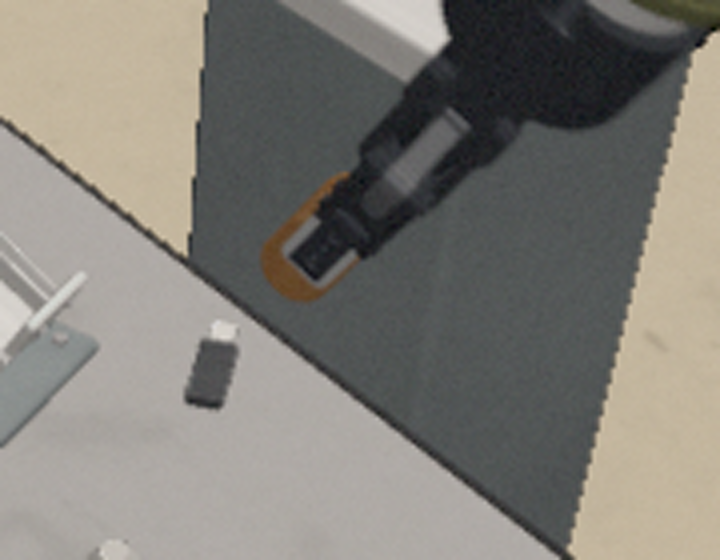

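The picture shows the bottle held upright in the tool, its body at about (310,240) in the crop. Now I'll move it over the track.

drive_tool(
  offset=[
    [-0.5, -0.12, 0.2],
    [-0.5, -0.12, 0.2],
    [-0.5, -0.12, 0.4],
    [-0.53, -0.13, 0.6],
    [0, 0, 0.6],
    [0, 0, 0.55],
    [0, 0, 0],
    [0, 0, 0],
    [0, 0, 0],
    [0, 0, 0],
  ],
  turn=[
    [0.03, 0.03, 0],
    [0, 0, 0],
    [0, 0, 0],
    [0, 0, 0],
    [0, 0, 0],
    [0, 0, 0],
    [0, 0, 0],
    [0, 0, 0],
    [0, 0, 0],
    [0, 0, 0],
  ],
  hand=[0, 0, 0, 0, 0, 0, 0, 0, 0, 0],
)

```text
time_s: 11.7
position: [0.4966, 0.2329, 0.1135]
tool_rot: [[-0.298, 0.939, 0.171], [0.815, 0.343, -0.467], [-0.497, 0.0, -0.868]]
ft_force: [-0.1, -0.4, -1.7]
grip_width: 0.0286
gripper_force: 24.9
```

Run:
```python
from h import *
s=observe();O,T=track()
R=np.c_[-T[:,0],T[:,1],-T[:,2]]
print("tip in track mm",T.T@(s["position"]-O)*1e3,s["grip_width"])
go(R,O+T@[.018,0,.03])
b=get_image("side");a=get_image("top")
c=np.zeros((600,800,3),np.uint8);c[:300,:600]=cv2.resize(a[220:320,300:500],(600,300),interpolation=2);c[300:,:640]=cv2.resize(b[160:250,230:422],(640,300),interpolation=2);cv2.imwrite("pics/c6.png",c)
```

```text
tip in track mm [17.75331626  0.31861608 85.05400162] 0.028562172139488723
turn [ 0.   -0.03 -0.  ] offset [-0.01 -0.01  1.38] p [0.5058 0.2067 0.0659]
```

View pics/c6.png

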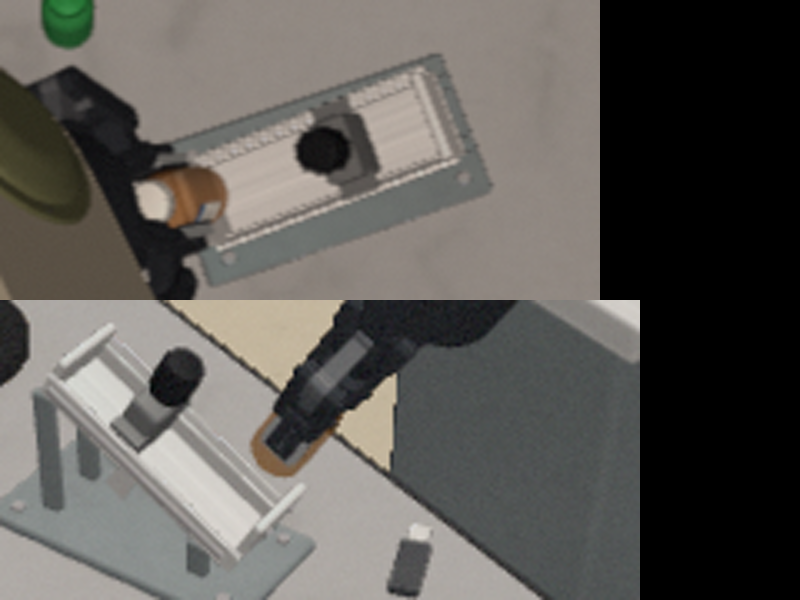

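The bottle hangs over the track's low end, centred between the walls: (190,197) in the top crop and (285,445) in the side crop. I'll lower it.

drive_tool(
  offset=[
    [0, -0.01, 0.4],
    [0, 0, 0.4],
    [0, 0, 0.35],
    [0, 0, 0.2],
    [0, 0, 0.05],
    [0, 0, 0.05],
    [0, 0, 0.05],
    [0, 0, 0],
    [0, 0, 0],
    [0, 0, 0],
  ],
  turn=[
    [0, -0.03, 0],
    [0, 0, 0],
    [0, 0, 0],
    [0, 0, 0],
    [0, 0, 0],
    [0, 0, 0],
    [0, 0, 0],
    [0, 0, 0],
    [0, 0, 0],
    [0, 0, 0],
  ],
  hand=[0, 0, 0, 0, 0, 0, 0, 0, 0, 0],
)

```text
time_s: 13.05
position: [0.5064, 0.2042, 0.0611]
tool_rot: [[-0.297, 0.939, 0.171], [0.813, 0.343, -0.47], [-0.5, -0.0, -0.866]]
ft_force: [0.8, -0.0, -2.0]
grip_width: 0.0283
gripper_force: 24.9
```

Run:
```python
from h import *
s=observe();O,T=track()
print("tip in track mm",T.T@(s["position"]-O)*1e3,s["grip_width"],"F",T.T@s["ft_force"])
```

```text
tip in track mm [17.78028354 -0.27369622 24.56625756] 0.028337610714221972 F [-0.72942452  0.72469262 -1.85222383]
```

drive_tool(
  offset=[
    [0, 0, 0.03],
    [0, 0, 0.03],
    [0, 0, 0.03],
    [0, 0, 0],
    [0, 0, 0],
    [0, 0, 0],
    [0, 0, 0],
    [0, 0, 0],
    [0, 0, 0],
    [0, 0, 0],
  ],
  turn=[
    [0, 0, 0],
    [0, 0, 0],
    [0, 0, 0],
    [0, 0, 0],
    [0, 0, 0],
    [0, 0, 0],
    [0, 0, 0],
    [0, 0, 0],
    [0, 0, 0],
    [0, 0, 0],
  ],
  hand=[0, 0, 0, 0, 0, 0, 0, 0, 0, 0],
)

```text
time_s: 14.3
position: [0.507, 0.2025, 0.0579]
tool_rot: [[-0.297, 0.939, 0.171], [0.813, 0.343, -0.47], [-0.5, -0.001, -0.866]]
ft_force: [1.1, 0.5, -0.4]
grip_width: 0.0288
gripper_force: 24.9
```

Run:
```python
from h import *
s=observe();O,T=track()
print("tip in track mm",T.T@(s["position"]-O)*1e3,s["grip_width"],"F",T.T@s["ft_force"])
```

```text
tip in track mm [17.78604793 -0.36910853 20.83752613] 0.02883148157022488 F [-0.28320763  1.17594106 -0.24237568]
```

drive_tool(
  offset=[
    [0, 0, 0.03],
    [0, 0, 0],
    [0, 0, 0.02],
    [0, 0, 0],
    [0, 0, 0],
    [0, 0, 0],
    [0, 0, 0],
    [0, 0, 0],
    [0, 0, 0],
    [0, 0, 0],
  ],
  turn=[
    [0, 0, 0],
    [0, 0, 0],
    [0, 0, 0],
    [0, 0, 0],
    [0, 0, 0],
    [0, 0, 0],
    [0, 0, 0],
    [0, 0, 0],
    [0, 0, 0],
    [0, 0, 0],
  ],
  hand=[0, 0, 0, 0, 0, 0, 0, 0, 0, 0],
)

```text
time_s: 15.55
position: [0.5073, 0.2021, 0.0572]
tool_rot: [[-0.297, 0.939, 0.172], [0.813, 0.343, -0.47], [-0.5, 0.001, -0.866]]
ft_force: [-5.0, 4.9, 11.3]
grip_width: 0.0285
gripper_force: 26.1
```

Run:
```python
from h import *
s=observe();O,T=track()
print("tip in track mm",T.T@(s["position"]-O)*1e3,s["grip_width"],"F",T.T@s["ft_force"])
```

```text
tip in track mm [17.85165753 -0.21524827 20.00104491] 0.028489725200191423 F [ 0.14502345 -3.04252038 12.92507383]
```

The bottle is on the floor, with a 13 N push. I'll ease off, slide it toward the stop, release and retreat.

drive_tool(
  offset=[
    [0, 0, -0.03],
    [0.04, 0, 0],
    [0.03, 0, 0],
    [0, 0, 0],
    [0, 0, 0],
    [0, 0, 0],
    [0, 0, 0],
    [0, 0, 0],
    [0, 0, 0],
    [0, 0, 0],
  ],
  turn=[
    [0, 0, 0],
    [0, 0, 0],
    [0, 0, 0],
    [0, 0, 0],
    [0, 0, 0],
    [0, 0, 0],
    [0, 0, 0],
    [0, 0, 0],
    [0, 0, 0],
    [0, 0, 0],
  ],
  hand=[0, 0, 0, 0, 0, 0.25, 0.38, 0.45, 0.55, 0.6],
)

```text
time_s: 16.8
position: [0.5062, 0.2044, 0.0556]
tool_rot: [[-0.297, 0.939, 0.171], [0.813, 0.343, -0.47], [-0.5, -0.001, -0.866]]
ft_force: [0.4, -0.6, 0.6]
grip_width: 0.0512
gripper_force: 0.0
```

drive_tool(
  offset=[
    [0, 0, 0],
    [0, 0, 0],
    [0, 0, -0.2],
    [0, 0, -0.5],
    [0, 0, -0.8],
    [0, 0, -1],
    [0, 0, -0.5],
    [0, 0, 0],
    [0, 0, 0],
    [0, 0, 0],
  ],
  turn=[
    [0, 0, 0],
    [0, 0, 0],
    [0, 0, 0],
    [0, 0, 0],
    [0, 0, 0],
    [0, 0, 0],
    [0, 0, 0],
    [0, 0, 0],
    [0, 0, 0],
    [0, 0, 0],
  ],
  hand=[0.6, 0.6, 0.6, 0.6, 0.6, 0.6, 0.6, 0.3, 0, 0],
)

```text
time_s: 18.05
position: [0.4856, 0.2602, 0.1588]
tool_rot: [[-0.298, 0.94, 0.169], [0.813, 0.342, -0.471], [-0.5, -0.002, -0.866]]
ft_force: [0.3, 0.0, -0.2]
grip_width: -0.0001
gripper_force: 0.0
```

Run:
```python
from h import *
s=observe();O,T=track()
R=np.c_[-T[:,0],T[:,1],-T[:,2]]
print("tip in track mm",T.T@(s["position"]-O)*1e3,s["grip_width"],"F",T.T@s["ft_force"],s["q"])
go(R,O+T@[.112,0,.095]);go(R,O+T@[.112,0,.050])
b=get_image("side");a=get_image("top")
c=np.zeros((600,800,3),np.uint8);c[:300,:600]=cv2.resize(a[220:320,300:500],(600,300),interpolation=2);c[300:,:640]=cv2.resize(b[160:250,230:422],(640,300),interpolation=2);cv2.imwrite("pics/c7.png",c)
```

```text
tip in track mm [ 14.95083843  -0.59478623 139.01688659] -6.31368517901419e-05 F [-0.03080619  0.27567137 -0.24635964] [ 29.18123375  30.57589665  78.27014278 -30.27205863  78.33354498
  17.28579845]
turn [-0.03  0.    0.  ] offset [-2.43  0.01  1.1 ] p [0.5226 0.1608 0.1692]
turn [-0.03  0.    0.  ] offset [-2.43  0.01  2.23] p [0.5303 0.1396 0.1302]
```

View pics/c7.png

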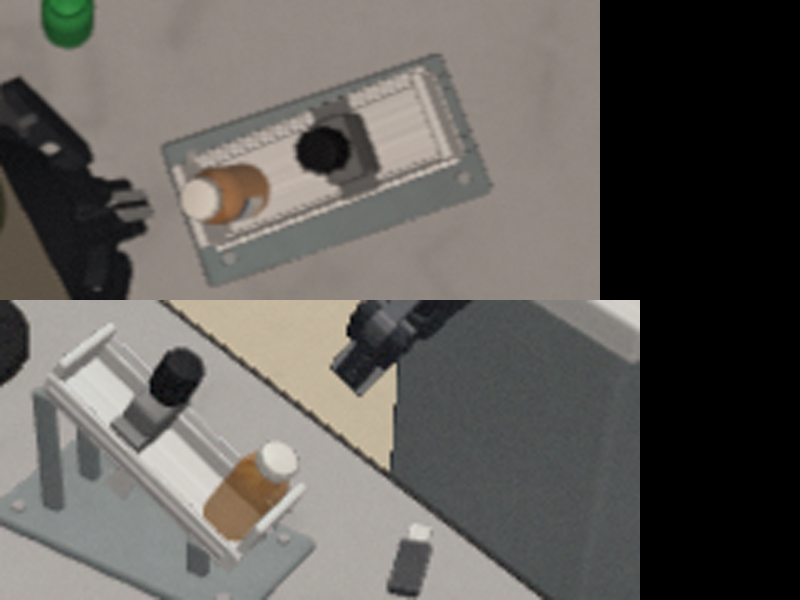

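The bottle stands in the track against the stop at (225,195) in the top crop, and the follower is still back. Now I'll push the knob from behind with shut fingers.

drive_tool(
  offset=[
    [-0.8, 0, 0],
    [-0.8, 0, 0],
    [-0.83, 0, 0],
    [0, 0, 0.7],
    [0, 0, 0.8],
    [0, 0, 0.73],
    [0, 0, 0],
    [0, 0, 0],
    [0, 0, 0],
    [0, 0, 0],
  ],
  turn=[
    [0, 0, 0],
    [0, 0, 0],
    [0, 0, 0],
    [0, 0, 0],
    [0, 0, 0],
    [0, 0, 0],
    [0, 0, 0],
    [0, 0, 0],
    [0, 0, 0],
    [0, 0, 0],
  ],
  hand=[0, 0, 0, 0, 0, 0, 0, 0, 0, 0],
)

```text
time_s: 19.4
position: [0.53, 0.1403, 0.1317]
tool_rot: [[-0.297, 0.939, 0.172], [0.813, 0.343, -0.47], [-0.5, 0.001, -0.866]]
ft_force: [0.0, 0.3, -0.2]
grip_width: -0.0
gripper_force: 0.0
```

drive_tool(
  offset=[
    [0.1, 0, 0],
    [0.1, 0, 0],
    [0.1, 0, 0],
    [0.1, 0, 0],
    [0.1, 0, 0],
    [0.1, 0, 0],
    [0.05, 0, 0],
    [0, 0, 0],
    [0, 0, 0],
    [0, 0, 0],
  ],
  turn=[
    [0, 0, 0],
    [0, 0, 0],
    [0, 0, 0],
    [0, 0, 0],
    [0, 0, 0],
    [0, 0, 0],
    [0, 0, 0],
    [0, 0, 0],
    [0, 0, 0],
    [0, 0, 0],
  ],
  hand=[0, 0, 0, 0, 0, 0, 0, 0, 0, 0],
)

```text
time_s: 20.65
position: [0.5223, 0.1608, 0.1181]
tool_rot: [[-0.297, 0.939, 0.171], [0.813, 0.343, -0.47], [-0.5, -0.001, -0.866]]
ft_force: [-0.1, -0.7, 0.6]
grip_width: -0.0001
gripper_force: 0.0
```

drive_tool(
  offset=[
    [-0.1, 0, -0.2],
    [0, 0, -1],
    [0, 0, -1],
    [0, 0, -1],
    [0, 0, -0.5],
    [0, 0, 0],
    [0, 0, 0],
    [0, 0, 0],
    [0, 0, 0],
    [0, 0, 0],
  ],
  turn=[
    [0, 0, 0],
    [0, 0, 0],
    [0, 0, 0],
    [0, 0, 0],
    [0, 0, 0],
    [0, 0, 0],
    [0, 0, 0],
    [0, 0, 0],
    [0, 0, 0],
    [0, 0, 0],
  ],
  hand=[0, 0, 0, 0, 0, 0, 0, 0, 0, 0],
)

```text
time_s: 21.9
position: [0.4981, 0.2271, 0.248]
tool_rot: [[-0.297, 0.939, 0.17], [0.813, 0.343, -0.47], [-0.5, -0.001, -0.866]]
ft_force: [-0.9, 0.2, 0.8]
grip_width: 0.0003
gripper_force: 0.0
```

Run:
```python
from h import *
s=observe();O,T=track();print(s["time_s"])
b=get_image("side");a=get_image("top");bk=lambda b,g,r:(r<60)&(g<60)&(b<60)
ks=blob(b,285,180,30,40,bk);print("knob",ks[:2],"closed-on-bottle pred",proj("side",O+T@[.0417,.002,.055]))
c=np.zeros((600,800,3),np.uint8);c[:300,:600]=cv2.resize(a[220:320,250:450],(600,300),interpolation=2);c[300:,:640]=cv2.resize(b[160:280,230:486],(640,300),interpolation=2);cv2.imwrite("pics/c8.png",c)
```

```text
21.9
knob (array([299.95744681, 200.17021277]), array([292, 192,  16,  17, 188])) closed-on-bottle pred [299.70040025 200.03095789]
```

View pics/c8.png

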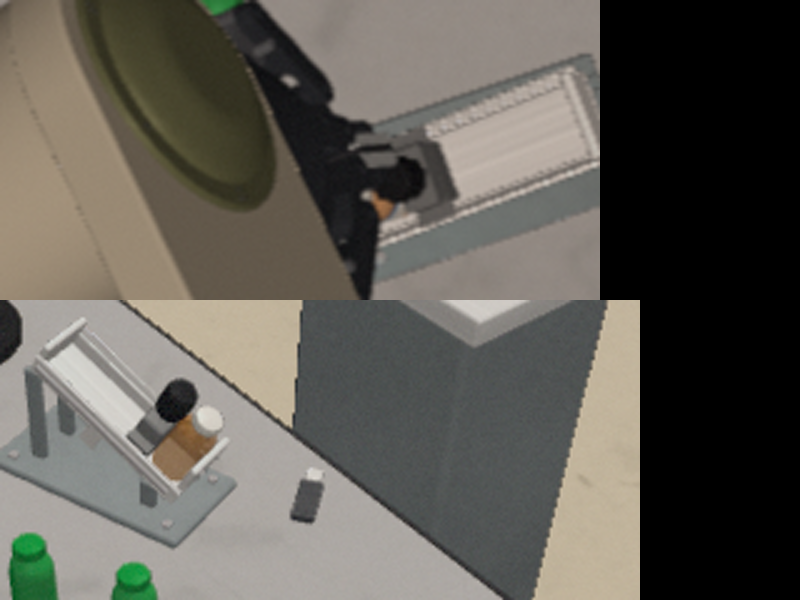

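The follower has closed on the bottle. The knob is at (300.0,200.2) in the side view, against (299.7,200.0) predicted for 0.018. The bottle stands clamped at the stop and the arm is clear.

```bash
python3 -c "
from rig import env
print(env.close_job())"
```

```text
the job is handed in; nothing more can be done
None
```

The white-capped amber bottle is loaded cap up and clamped by the follower against the front stop; the job was handed in at about 22 s, and the smaller bottle and objective were never touched by any planned move, though I did not re-check them at the end.

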